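# Turn a drilled bracket and hold it in a bolting fixture

## Task

The bent bracket on the bolting fixture has been finished on its long leg: turn it a quarter turn, keeping it on its edge down on the bed, so that its short leg lies flat on the fence and its long leg points to the front with its outer face against the stop button at the left. Press it fully home against the fence, pushing the spring ejector pin in, and keep it there with a steady push of about 15 newtons (more than 10, less than 22) so that I can put the two bolts through; do not ram it, and leave the bolts and tools where they lie. Finish while you are still holding and pushing it: do not let go.

Things in the scene. Friction and masses are not known exactly. Their poses are not given: they have to be found in the camera images.
- fixture: Bolting fixture fixed to the bench: bright steel base plate 225 (x) x 210 (y) x 14 mm with a dark steel fence across its back and a stop at the left. Origin on the bench under the plate's middle (front edge at x -110 mm); +x points from the front edge to the fence, square to its face, +y along the fence to the left, z up. Bed (plate top) at z 14 mm. Bed, stop and fence are lightly oiled.
- fence: Dark steel fence, 170 mm long (y), 18 mm thick, 52 mm high above the bed, part of the fixture; its flat front face is at x = +70 mm. Origin and axes as fixture. It carries the ejector pin; two 10 mm bolt holes go through it 22 and 52 mm right of the stop plane, 40 mm above the bed.
- nest (a point): Point on the bed where the plane of the fence's front face (fixture x +70 mm) meets the plane of the stop button's tip (fixture y +45 mm), z 14 mm; axes as the fixture.
- ejector_pin (a joint): Spring pin, 14 mm across, standing 8 mm proud of the fence face, 37 mm right of the stop plane, 20 mm above the bed. 0 = fully out, 0.008 m = level with the face. Spring force 4.4 N when out, 7.6 N when level: it pushes a bracket that is let go off the fence again.
- bracket: Loose aluminium angle, 8 mm plate, 60 mm high, 0.18 to 0.31 kg, standing on edge on the bed. Origin: outer corner of the bend, at the underside. Long leg 90 mm along its -x (y 0 to -8; four holes), short leg 65 mm along its -y (x 0 to -8; two holes). In the nest its origin and axes match nest. Start: long leg along the fence within 0.2 rad, bend 56 to 80 mm before it; short leg to the front.
- bolt_1: Steel bolt, 52 x 19 x 17 mm, lying on the front left of the base plate; origin under its middle. Leave it alone.
- bolt_2: Second steel bolt, as bolt_1, lying beside it. Leave it alone.
- ratchet: Ratchet wrench with socket, 42 x 241 x 37 mm, lying on the bench right of the fixture; origin under its middle. Leave it alone.
- screwdriver: Screwdriver, 33 x 204 x 31 mm, lying on the bench left of the fixture; origin under its middle. Leave it alone.
- stop_tip (a point): Tip of the stop button: a 15 mm steel button that points to -y, 26 mm in front of the fence face and 22 mm above the bed. Behind it, 7 to 37 mm farther left, stands its dark block, 28 (x) x 30 x 36 mm high with a screw head on top (43 mm).

How it is judged:
At the end, for the whole second after the job is handed in: Bracket upright on the bed (3 mm, 2 deg), short leg flat on the fence (gap under 1.5 mm, 2 deg), long leg within 2.5 mm of the stop button, pin pressed in; the fingers hold it still and press it on fence and pin with 10 to 22 N in all through the last second (x of bracket in the frame of nest above -0.0015 m and y of bracket in the frame of nest between -0.0025 and 0.0015 m and z of bracket in the frame of nest below 0.003 m and angle between the x axis of bracket and the x axis of nest, either way round below 0.035 rad and angle between bracket's own z axis and vertical below 0.035 rad and value of joint ejector_pin above 0.0065 m and contact force between bracket and fence between 10 and 22 N and contact force between the fingers and bracket above 5 N and linear speed of bracket below 0.01 m/s); the arm keeps its last pose, push and grip.
It fails at once if the bracket is rammed into the fence (over 45 N) (contact force between bracket and fence above 45 N).
It fails at once if a bolt on the base plate is disturbed (distance of any of bolt_1, bolt_2 from where it was at the start of the episode above 0.015 m).
It fails at once if a tool on the bench is disturbed (distance of any of ratchet, screwdriver from where it was at the start of the episode above 0.015 m).
It also fails if it takes over 54 s, if anything falls off the work surface, if the arm or the gripper's body presses on something with over 40 N, if the wrist force passes 120 N, or if a joint passes its speed limit or range.

## Robot

A 6-joint arm with a two-finger parallel gripper is mounted at the origin on a cart in front of the work surface, level with it; the furniture and walls round the work are solid. World frame = base frame: x ahead of the robot, y to its left, z up, the work surface at z = 0. Lengths are in m, angles in rad, forces in N, time in s.
With the tool pointing down it reaches from about 0.375 to 0.975 m from the base axis. Payload 3.8 kg.
Tool frame: the origin (TCP) lies midway between the tips of the shut fingers; the grasp point (between the pads) lies 19 mm behind it; z points along the fingers, y is the direction in which the jaws open and shut (so a half turn about z gives the same grasp; the last joint's range is limited). The gripper opens to 88 mm and grips with 3 to 60 N. Pads are 18 mm wide; open, the fingers measure 123 mm over their backs; the gripper's body (75 mm by 187 mm) begins 45 mm behind the grasp point.
Start: joints at [1.092, 0.264, 1.604, -0, 1.274, -0.037], TCP at [0.289, 0.61, 0.239] pointing down, gripper open.
Joint ranges: [-2.63, 2.63], [-0.94, 2.18], [0.31, 2.57], [-1.31, 4.45], [0, 2.66], [-2.55, 2.55]. Speed limits (rad/s): [2.57, 2.57, 3.14, 3.14, 3.14, 3.14].

## Interface

Orientations are given as a rotation vector (axis times angle).
In Python, from workcell import ctrl, eyes gives the robot as it stands.
- The arm moves only by the tool jog_arm, never from a script. Its argument "targets" is a list of rows, each a list of 3 entries, a list of its own where there are three numbers: the shift along the world's x, y, z in cm, then the turn about the world's z in rad, then the closure, from -1 (fully open) to 1 (shut). A call has 1 to 20 rows; each row is the pose to reach, as a shift and turn from the pose measured when the call began; what a row does not reach only later rows make up. A row lasts 1/10 s, in which the tool goes at most 50 mm and 8.59 degrees, less where a joint would pass 70% of its speed; a pose out of reach is approached as far as the arm can. A call with a gripper value outside its range is refused whole. The fingers move at their own pace and stop on an object; "force" is the grip in N (left out, the last holds). Time passes only in rows, so rows that repeat a pose let the fingers close. It gives the time, the measured TCP pose, the force and the opening at its end, in the units of the state.
- ctrl.observe(): the state, without advancing time (a new reading comes with each control period).
- eyes.grab_frame(name): name is "scene" or "top"; returns the picture (480x640x3 uint8, blue, green, red); there is no depth.
- eyes.camera_info(name): a dict with "intrinsics" (3x3 intrinsics, pixels), "R" (3x3) and "t" (3): a world point X has camera coordinates R X + t. Camera axes: x right, y down, z forward; pixel columns grow to the right and rows downward; lengths in m; the calibration is good to about 2 mm. A picture is of the moment at which its call begins. camera_info takes no time and is no camera call.
- ctrl.sign_off(): hands the job in, once; it reports no verdict.
The state is a dict: "time": time; "joint_positions": joint angles; "joint_vel": joint speeds; "joint_efforts": joint torques, N m; "tool_pos": TCP position; "tool_rot": TCP orientation; "wrist_force": force on the tool from outside, world axes, zero at the start; "torque": the same for the moment, N m; "gripper_width": finger opening in m.
Only numpy, scipy, OpenCV 4.12 (cv2) and the standard library are available. Lean on these libraries where they do the work, as an engineer would, in place of code of your own. Each camera call takes 0.05 s, during which the arm holds its last target.

## Working session

There is one attempt and no reset: what is moved stays moved. The work goes in short steps, Python scripts to look and compute and a tool call to move; the robot and the scene stay as the last step left them, time stands still between calls to the robot, and variables do not carry over. Pictures are saved under pics/ and viewed, and the job is handed in when it is done.

Besides the shell and the picture viewer there is one more tool, called after "Emit:" as a command line: name --argument value ..., lists and objects as JSON in quotes. jog_arm: Moves the arm, as the interface text tells. Its arguments: {"type":"object","properties":{"targets":{"type":"array"},"force":{"type":"number"}},"required":["targets"]}

```bash
mkdir -p pics; ls; python3 - <<'E'
from workcell import ctrl, eyes
import cv2
for n in("scene","top"):
    cv2.imwrite(f"pics/{n}0.png",eyes.grab_frame(n)); c=eyes.camera_info(n); print(n,c)
print(ctrl.observe())
E
```

```text
pics
scene {'intrinsics': array([[441.26374606,   0.        , 323.74981803],
       [  0.        , 441.26374606, 244.22433019],
       [  0.        ,   0.        ,   1.        ]]), 'R': array([[-0.9016677 , -0.4322828 , -0.01126687],
       [-0.2247246 ,  0.49067896, -0.84186282],
       [ 0.36945123, -0.75654857, -0.53957395]]), 't': array([0.45389326, 0.20242061, 0.67531278])}
top {'intrinsics': array([[611.72408672,   0.        , 321.38331819],
       [  0.        , 611.72408672, 253.45236964],
       [  0.        ,   0.        ,   1.        ]]), 'R': array([[-0.02514901, -0.99967121, -0.00500053],
       [-0.98901006,  0.02560918, -0.14561345],
       [ 0.14569364,  0.00128354, -0.98932892]]), 't': array([0.00170046, 0.55160967, 1.24842331])}
{'time': 0.1, 'joint_positions': array([ 1.09207746e+00,  2.64659973e-01,  1.60521961e+00,  1.57925566e-07,
        1.27369682e+00, -3.68781679e-02]), 'joint_vel': array([-7.29734657e-05, -2.32867814e-03, -1.76270045e-03,  1.84996475e-05,
        1.27646369e-03, -1.58223529e-03]), 'joint_efforts': array([ 9.77816890e-04, -5.03617322e+01, -3.58071721e+01,  7.32127740e-02,
        2.33075110e-02, -5.98717133e-05]), 'tool_pos': array([0.28832909, 0.60962002, 0.23753415]), 'tool_rot': array([-6.88298855e-01, -3.06474494e+00,  3.01254098e-03]), 'wrist_force': array([-0.96213844,  0.04567432,  0.62159601]), 'torque': array([ 0.03765103, -0.03800184,  0.00039926]), 'gripper_width': 0.08787548727606875}
```

View pics/scene0.png

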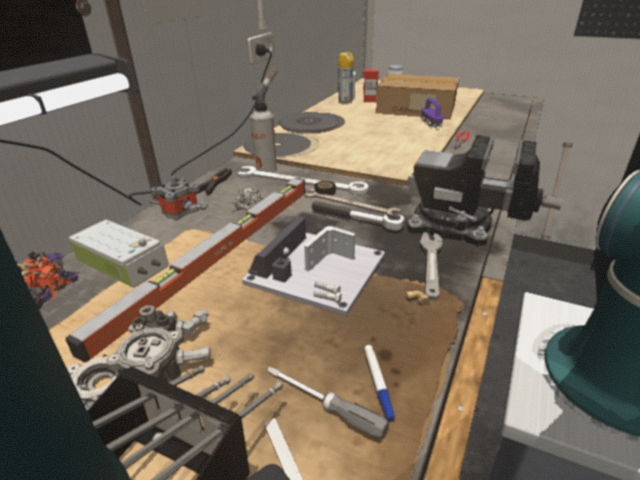

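View pics/top0.png

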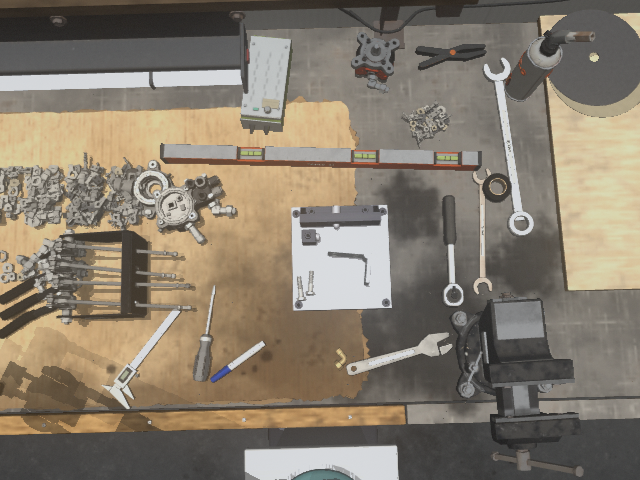

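```bash
python3 - <<'E'
import cv2
a=cv2.imread("pics/top0.png")[195:320,280:400]; cv2.imwrite("pics/z1.png",cv2.resize(a,None,fx=4.7,fy=4.7,interpolation=cv2.INTER_CUBIC))
a=cv2.imread("pics/scene0.png")[205:315,235:395]; cv2.imwrite("pics/z2.png",cv2.resize(a,None,fx=5,fy=5,interpolation=cv2.INTER_CUBIC))
E
```

```text
(no output)
```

View pics/z1.png

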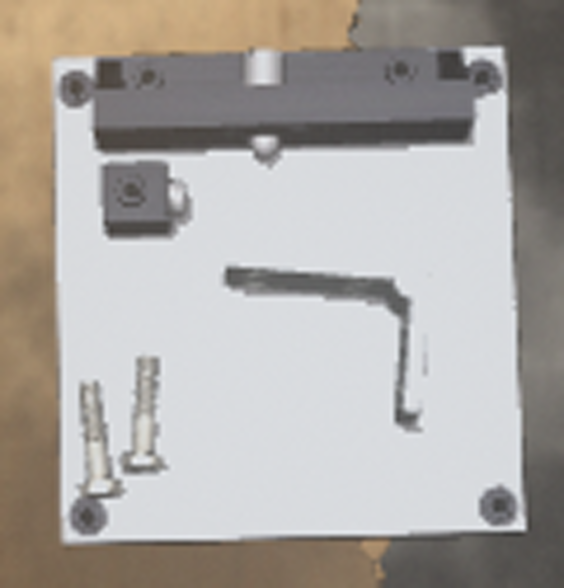

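View pics/z2.png

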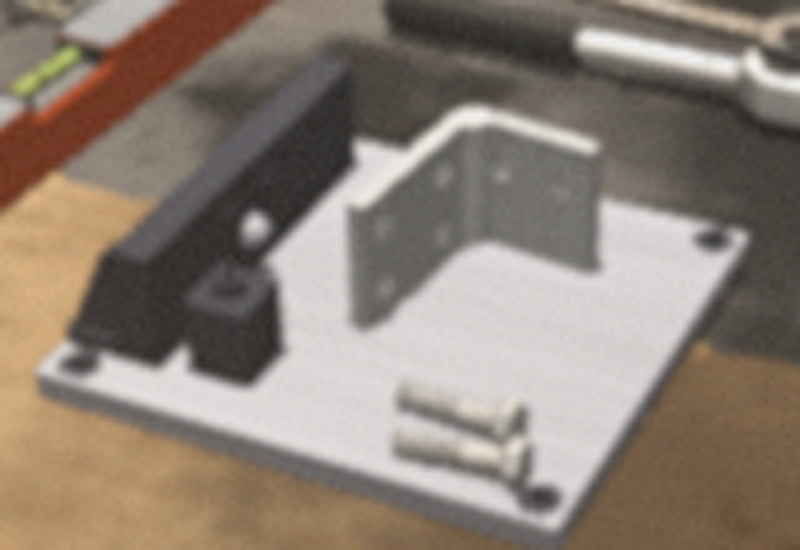

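```bash
cat > h.py <<'E'
import numpy as np, cv2
from workcell import ctrl, eyes
from scipy.spatial.transform import Rotation as Rn
def cam(n):
    c=eyes.camera_info(n); return c["intrinsics"],c["R"],c["t"]
def ray(n,uv,z):
    K,R,t=cam(n); C=-R.T@t; d=R.T@np.linalg.solve(K,[uv[0],uv[1],1.]); return C+d*(z-C[2])/d[2]
def proj(n,X):
    K,R,t=cam(n); p=K@(R@np.asarray(X,float)+t); return p[:2]/p[2]
zt=lambda x,y:((x+.5)/4.7-.5+280,(y+.5)/4.7-.5+195)
zs=lambda x,y:((x+.5)/5-.5+235,(y+.5)/5-.5+205)
E
python3 - <<'E'
from h import *
np.set_printoptions(precision=4,suppress=True)
for n in("top","scene"):
    K,R,t=cam(n); print(n,-R.T@t)
im=cv2.imread("pics/top0.png"); hsv=cv2.cvtColor(im,cv2.COLOR_BGR2HSV)
m=((hsv[...,2]>170)&(hsv[...,1]<25)).astype(np.uint8)
m[:190]=0;m[325:]=0;m[:,:285]=0;m[:,405:]=0
# line fits of plate edges
def fit(p): return np.polyfit(p[:,0],p[:,1],1)
L=[];Rr=[];F=[]
for v in range(215,300):
    x=np.where(m[v])[0]; L.append((v,x.min()-.5)); Rr.append((v,x.max()+.5))
for u in range(300,385):
    y=np.where(m[:,u])[0]; F.append((u,y.max()+.5))
def rf(a):
    a=np.array(a)
    for _ in range(4):
        p=fit(a); r=a[:,1]-np.polyval(p,a[:,0]); a=a[abs(r)<max(1.0,2*r.std())]
    print(p,r.std()); return p
l=rf(L);r=rf(Rr);f=rf(F)
pl=[]
for p in(l,r):
    # u=p0 v+p1, v=f0 u+f1
    for v in (215,300): pass
    v=(f[0]*p[1]+f[1])/(1-f[0]*p[0]); u=p[0]*v+p[1]; pl.append(ray("top",(u,v),.014))
    print("front corner",pl[-1], "back pt",ray("top",(np.polyval(p,207),207),.014))
for k,s in {"FL":(62,543),"FR":(525,530),"BR":(503,47),"BL":(53,60)}.items(): print(k,ray("top",zt(*s),.014))
for k,s in {"FL":(560,530),"FR":(748,233),"BL":(40,375)}.items(): print("scene",k,ray("scene",zs(*s),.014))
print("bracket scene z74: ")
for k,s in {"outercorner":(472,103),"shortend in":(600,155),"shortend out":(600,143),"longend inner":(365,210),"longend out":(348,203),"corner inner":(483,124)}.items(): print(k,ray("scene",zs(*s),.074))
for k,s in {"long end bottom inner":(362,328),"short end bottom in":(600,270),"inner corner bottom":(487,240)}.items(): print(k,ray("scene",zs(*s),.014))
print("top")
for k,s in {"longend top inner":(226,268),"short end in top":(397,420)}.items(): print(k,ray("top",zt(*s),.074))
for k,s in {"longend bottom inner":(227,287),"inner corner bot":(403,310),"shortend bot in":(418,428)}.items(): print(k,ray("top",zt(*s),.014))
E
```

```text
top [ 0.3637 -0.014   1.3154]
scene [0.2053 0.6078 0.5399]
[  0.0192 286.9259] 0.27874997483703096
[  0.0421 378.2563] 0.27417979922120395
[ -0.0281 318.2773] 0.2762782128134581
front corner [0.4356 0.0512 0.014 ] back pt [0.6592 0.0514 0.014 ]
front corner [ 0.4361 -0.1575  0.014 ] back pt [ 0.6537 -0.1574  0.014 ]
FL [0.4354 0.0514 0.014 ]
FR [ 0.4359 -0.1577  0.014 ]
BR [ 0.659  -0.1569  0.014 ]
BL [0.6584 0.0514 0.014 ]
scene FL [0.4332 0.0517 0.014 ]
scene FR [ 0.4352 -0.1587  0.014 ]
scene BL [0.6549 0.0534 0.014 ]
bracket scene z74: 
outercorner [ 0.5462 -0.1167  0.074 ]
shortend in [ 0.4817 -0.1004  0.074 ]
shortend out [ 0.4852 -0.109   0.074 ]
longend inner [ 0.5491 -0.0247  0.074 ]
longend out [ 0.5574 -0.0264  0.074 ]
corner inner [ 0.5348 -0.103   0.074 ]
long end bottom inner [ 0.5541 -0.0276  0.014 ]
short end bottom in [ 0.4823 -0.1061  0.014 ]
inner corner bottom [ 0.5349 -0.1069  0.014 ]
top
longend top inner [ 0.55   -0.0255  0.074 ]
short end in top [ 0.4815 -0.0977  0.074 ]
longend bottom inner [ 0.5502 -0.0262  0.014 ]
inner corner bot [ 0.5375 -0.1063  0.014 ]
shortend bot in [ 0.4833 -0.1112  0.014 ]
```

```bash
python3 - <<'E'
from h import *
np.set_printoptions(precision=4,suppress=True)
im=cv2.imread("pics/top0.png"); g=cv2.cvtColor(im,cv2.COLOR_BGR2GRAY).astype(float)
# half-level crossings
def cross(prof,lo,lev=165):
    d=np.where(prof<lev)[0]
    if len(d)==0: return None
    a,b=d[0],d[-1]
    f=lambda i,j:(i+(lev-prof[i])/(prof[j]-prof[i]))
    return lo+f(a-1,a),lo+f(b+1,b)
T=[];B=[]
for u in range(331,361):
    c=cross(g[245:268,u],245); 
    if c: T.append((u,c[0]));B.append((u,c[1]))
SL=[];SR=[]
for v in range(264,282):
    c=cross(g[v,355:376],355)
    if c: SL.append((c[0],v));SR.append((c[1],v))
def w(a,z,ax):
    P=np.array([ray("top",p,z)[:2] for p in a]); 
    for _ in range(4):
        q=np.polyfit(P[:,1-ax],P[:,ax],1); r=P[:,ax]-np.polyval(q,P[:,1-ax]); P=P[abs(r)<2.2*r.std()]
    print(q,r.std(),P[0],P[-1]); return q
a=w(T,.074,0);b=w(B,.014,0)
c=w(SL,.014,1);d=w(SR,.074,1)
print(g[255:285:3,355:376].astype(int))
E
```

```text
[0.1088 0.5539] 0.00022128887321427087 [ 0.5502 -0.0323] [ 0.5443 -0.0916]
[0.0974 0.5476] 0.000892648780063853 [ 0.5453 -0.0328] [ 0.5371 -0.0948]
[-0.1109 -0.046 ] 0.0002656905183339843 [ 0.5301 -0.1047] [ 0.4936 -0.1008]
[-0.1272 -0.0406] 0.0007903520524912982 [ 0.5223 -0.1066] [ 0.4874 -0.1032]
[[108 116 111 108  97  96  96  96 118 217 218 219 219 218 218 219 218 218
  218 218 219]
 [155 142 142 138 137 124 120  95  96  96  98 132 191 218 219 219 218 218
  219 219 218]
 [218 219 218 219 219 219 219 215 152 102  97 112 192 219 219 218 218 218
  219 218 219]
 [220 219 219 219 218 219 219 219 219 215 149 144 219 219 219 218 218 219
  218 219 219]
 [219 220 220 220 219 219 219 219 219 214 121 138 219 220 217 207 218 219
  219 219 218]
 [219 219 219 220 219 219 219 219 219 212  98 137 219 218 216 192 219 218
  218 218 218]
 [219 219 219 219 219 219 219 219 217 179 106 165 219 219 215 178 218 219
  219 218 219]
 [219 220 219 219 219 219 219 219 214 144 115 193 219 219 219 220 219 219
  218 218 218]
 [219 219 219 218 219 219 219 219 213 121 120 219 219 219 219 218 218 219
  218 218 219]
 [218 220 218 219 219 218 219 219 213  95 105 157 185 183 178 219 218 218
  219 219 218]]
```

```bash
python3 - <<'E'
from h import *
np.set_printoptions(precision=4,suppress=True)
o=ctrl.observe(); M=Rn.from_rotvec(o["tool_rot"]).as_matrix(); print(M)
y=M[:,1]; print("jaw yaw",np.arctan2(y[1],y[0]))
for k,s in {"b1":[(90,385),(105,490)],"b2":[(147,357),(145,470)]}.items(): print(k,[ray("top",zt(*p),.022) for p in s])
print(ray("top",zt(263,152),.034),ray("top",zt(187,200),.036)) # pin tip, stop tip
print(ray("top",zt(97,133),.066),ray("top",zt(472,121),.066))
print(ray("top",zt(97,150),.014),ray("top",zt(472,139),.014))
E
```

```text
[[-0.904   0.4276 -0.0009]
 [ 0.4276  0.904  -0.0018]
 [ 0.0001 -0.002  -1.    ]]
jaw yaw 1.1289556574880952
b1 [array([0.5059, 0.037 , 0.022 ]), array([0.4582, 0.0312, 0.022 ])]
b2 [array([0.518 , 0.0109, 0.022 ]), array([0.4668, 0.013 , 0.022 ])]
[ 0.6087 -0.044   0.034 ] [ 0.5872 -0.009   0.036 ]
[0.613  0.0299 0.066 ] [ 0.6141 -0.1361  0.066 ]
[0.6155 0.0319 0.014 ] [ 0.6161 -0.1409  0.014 ]
```

Emit:
jog_arm --targets '[[[26.3,-66.6,-9],-1.237,0],[[26.3,-66.6,-9],-1.237,0],[[26.3,-66.6,-9],-1.237,0],[[26.3,-66.6,-9],-1.237,0],[[26.3,-66.6,-9],-1.237,0],[[26.3,-66.6,-9],-1.237,0],[[26.3,-66.6,-9],-1.237,0],[[26.3,-66.6,-9],-1.237,0],[[26.3,-66.6,-9],-1.237,0],[[26.3,-66.6,-9],-1.237,0],[[26.3,-66.6,-9],-1.237,0],[[26.3,-66.6,-9],-1.237,0],[[26.3,-66.6,-9],-1.237,0],[[26.3,-66.6,-9],-1.237,0],[[26.3,-66.6,-9],-1.237,0],[[26.3,-66.6,-9],-1.237,0],[[26.3,-66.6,-9],-1.237,0],[[26.3,-66.6,-9],-1.237,0],[[26.3,-66.6,-9],-1.237,0],[[26.3,-66.6,-9],-1.237,0]]' --force 20

```text
time: 2.1
tool_pos: [0.5511, -0.0552, 0.1478]
tool_rot: [-2.335, -2.099, 0.002]
wrist_force: [0.7, -0.6, 0.2]
gripper_width: 0.0441
```

```bash
cat > st.py <<'E'
from h import *
import sys
np.set_printoptions(precision=4,suppress=True)
for n,(r0,r1,c0,c1,k) in {"scene":(180,320,230,400,4.5),"top":(190,330,270,410,4)}.items():
    cv2.imwrite(f"pics/{n}{sys.argv[1]}.png",cv2.resize(eyes.grab_frame(n)[r0:r1,c0:c1],None,fx=k,fy=k,interpolation=cv2.INTER_CUBIC))
o=ctrl.observe(); M=Rn.from_rotvec(o["tool_rot"]).as_matrix();y=M[:,1]
print(o["time"],o["tool_pos"],"yaw",np.arctan2(y[1],y[0]),"F",o["wrist_force"],"T",o["torque"],o["gripper_width"],M[:,2])
E
python3 st.py a
```

```text
2.2 [ 0.5512 -0.0555  0.1478] yaw -0.10664730175777036 F [-0.2157 -0.0271  0.2008] T [-0.0842  0.0889  0.0203] 0.04407705992173747 [-0.0016  0.0003 -1.    ]
```

View pics/scenea.png

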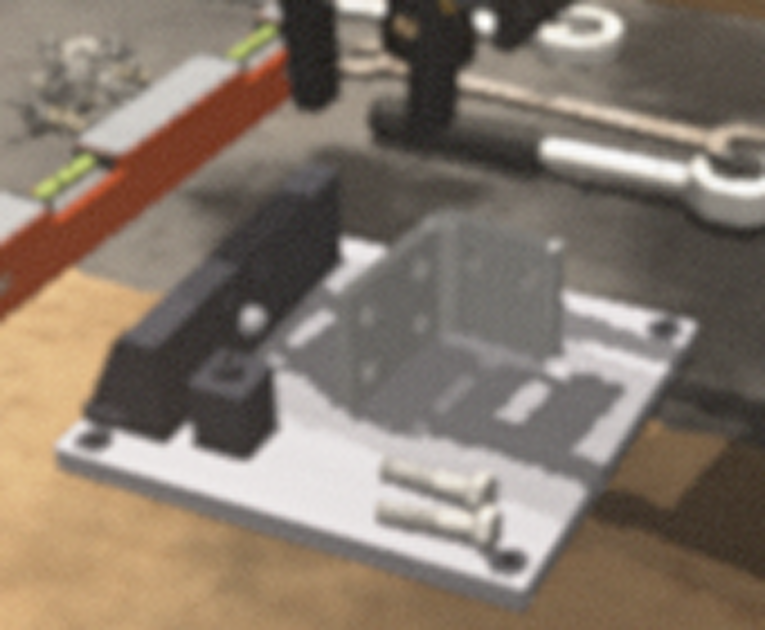

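The fingers hang around (315–430, 100), straddling the long leg's line. Nothing has been disturbed, so I'll go down.

Emit:
jog_arm --targets '[[[0,-0.1,-3],0,0],[[0,-0.1,-6],0,0],[[0,-0.1,-8],0,0],[[0,-0.1,-10],0,0],[[0,-0.1,-11.5],0,0],[[0,-0.1,-11.8],0,0],[[0,-0.1,-11.8],0,0]]'

```text
time: 2.9
tool_pos: [0.551, -0.0563, 0.0295]
tool_rot: [-2.335, -2.099, 0.002]
wrist_force: [-0.0, -0.1, -0.4]
gripper_width: 0.0445
```

```bash
python3 st.py b
```

```text
3.0 [ 0.5522 -0.0566  0.0308] yaw -0.10652089618069668 F [ 0.8855 -0.6012 -0.4636] T [-0.0267  0.1035 -0.0077] 0.04418166803358741 [ 0.0002  0.     -1.    ]
```

View pics/sceneb.png

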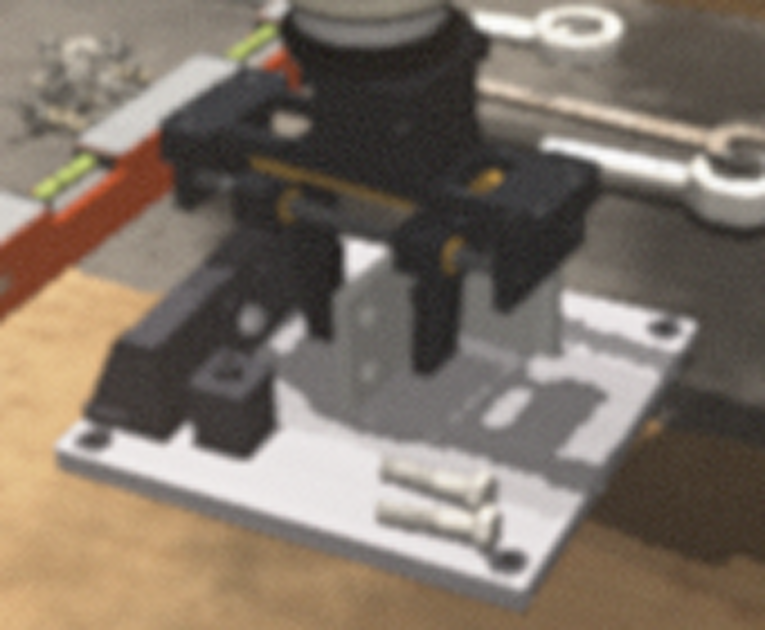

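Emit:
jog_arm --targets '[[[0,0,0],0,0.5],[[0,0,0],0,0.9],[[0,0,0],0,1],[[0,0,0],0,1],[[0,0,0],0,1],[[0,0,0],0,1],[[0,0,0],0,1]]' --force 55

```text
time: 3.7
tool_pos: [0.5522, -0.0566, 0.0309]
tool_rot: [2.337, 2.1, 0.0]
wrist_force: [-0.8, -0.8, 1.5]
gripper_width: 0.0076
```

```bash
python3 st.py c
```

```text
3.8 [ 0.5522 -0.0566  0.0309] yaw -0.10654778980429698 F [0.3104 0.6051 3.2039] T [-0.1     0.2351 -0.0008] 0.0074443978443184565 [ 0.0001  0.     -1.    ]
```

View pics/scenec.png

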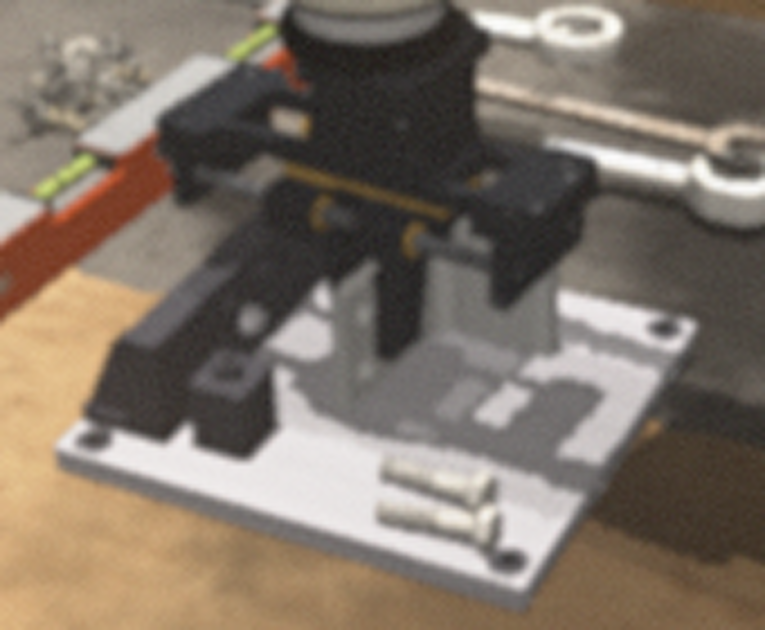

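Emit:
jog_arm --targets '[[[-0.3,0,0.1],0,1],[[-0.9,0,0.1],0,1],[[-1.5,0,0.1],0.1,1],[[-1.8,0,0.1],0.2,1],[[-1.8,0,0.1],0.3,1],[[-1.8,0,0.1],0.4,1],[[-1.8,0,0.1],0.5,1],[[-1.8,0,0.1],0.6,1],[[-1.8,0,0.1],0.7,1],[[-1.8,0,0.1],0.8,1],[[-1.8,0,0.1],0.9,1],[[-1.8,0,0.1],1.0,1],[[-1.8,0,0.1],1.1,1],[[-1.8,0,0.1],1.2,1],[[-1.8,0,0.1],1.3,1],[[-1.8,0,0.1],1.4,1],[[-1.8,0,0.1],1.5,1],[[-1.8,0,0.1],1.6,1],[[-1.8,0,0.1],1.68,1],[[-1.8,0,0.1],1.68,1]]'

```text
time: 5.8
tool_pos: [0.5332, -0.0565, 0.0314]
tool_rot: [0.004, -3.14, -0.0]
wrist_force: [1.3, -0.5, -1.5]
gripper_width: 0.0075
```

```bash
python3 st.py d
```

```text
5.9 [ 0.5335 -0.0565  0.0316] yaw 1.5715340245375848 F [-0.0333 -0.332  -2.0188] T [ 0.123   0.0508 -0.0116] 0.007604854078833912 [-0.0009  0.0002 -1.    ]
```

View pics/scened.png

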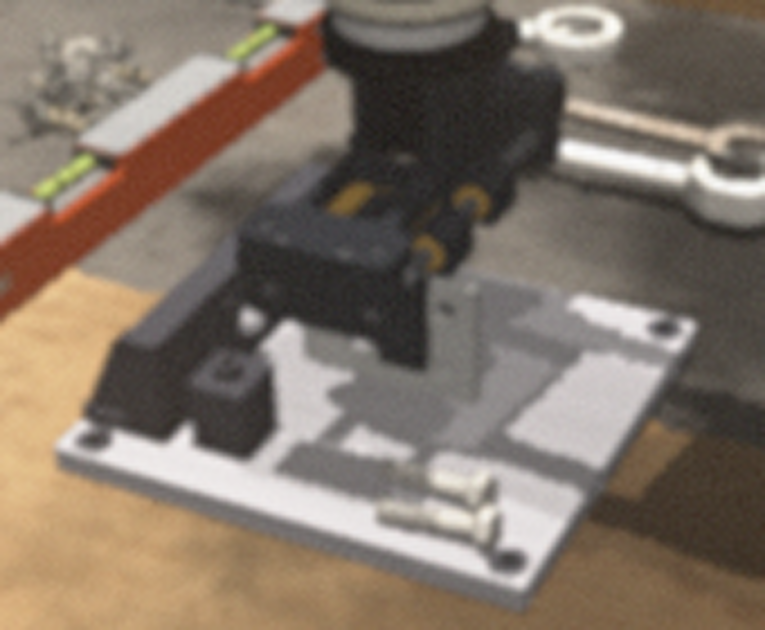

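View pics/topd.png

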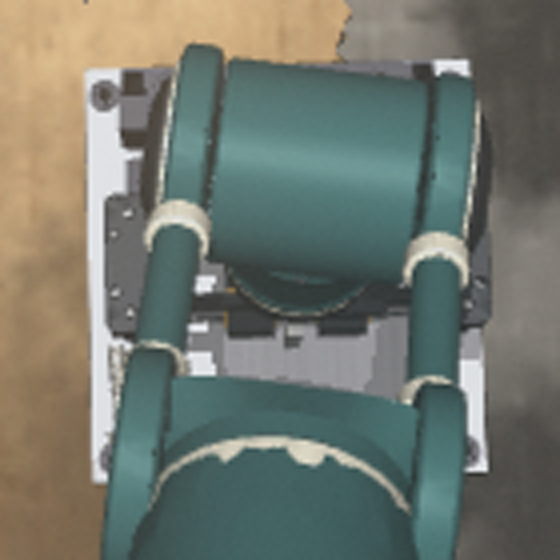

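Emit:
jog_arm --targets '[[[0.4,0,0],0,1],[[0.9,0.3,0],0,1],[[1.0,0.8,0],0,1],[[1.0,1.4,0],0,1],[[1.0,2.0,0],0,1],[[1.0,2.6,0],0,1],[[1.0,3.2,0],0,1],[[1.0,3.7,0],0,1],[[1.0,4.0,0],0,1],[[1.0,4.0,0],0,1]]'

```text
time: 6.9
tool_pos: [0.5434, -0.0161, 0.0316]
tool_rot: [0.002, -3.141, -0.0]
wrist_force: [-0.2, -0.1, -1.8]
gripper_width: 0.0075
```

```bash
python3 st.py e
```

```text
7.0 [ 0.5435 -0.0165  0.0316] yaw 1.571743539689161 F [-0.0498 -0.209  -1.3175] T [ 0.047   0.0452 -0.0387] 0.007339865596416489 [-0.0009  0.0001 -1.    ]
```

View pics/scenee.png

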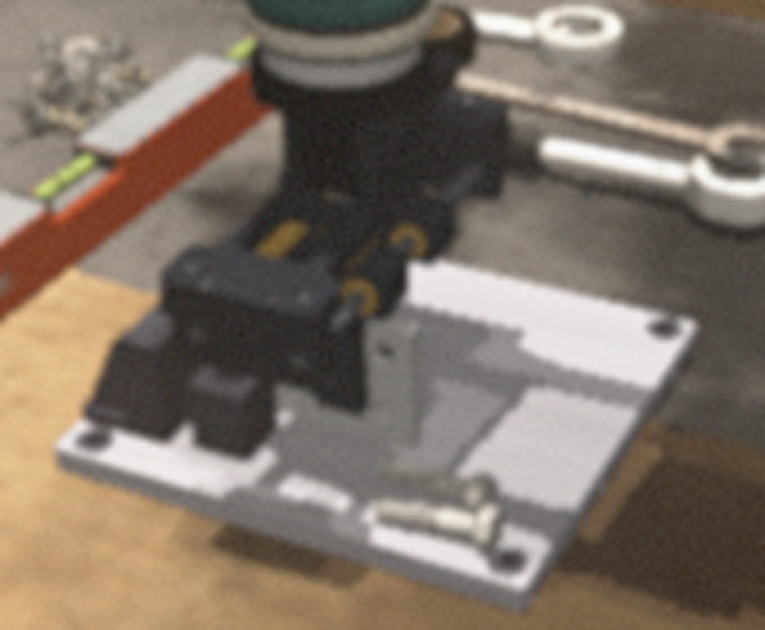

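View pics/tope.png

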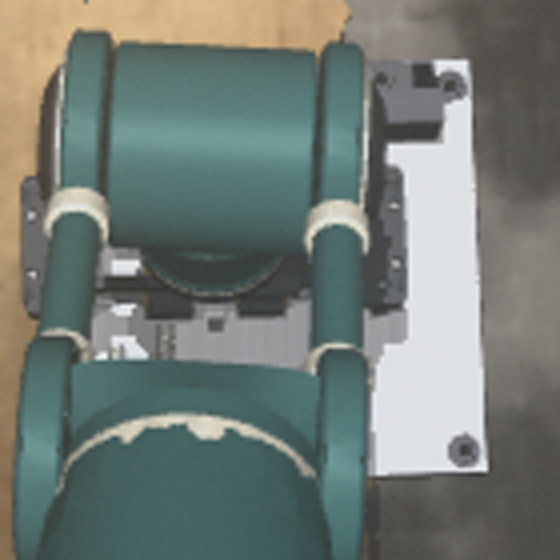

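Emit:
jog_arm --targets '[[[0,0.1,-0.05],0,1],[[0,0.2,-0.05],0,1],[[0,0.25,-0.05],0,1],[[0,0.25,-0.05],0,1]]'

```text
time: 7.4
tool_pos: [0.5435, -0.014, 0.0311]
tool_rot: [0.001, -3.141, -0.0]
wrist_force: [0.6, 0.2, -1.3]
gripper_width: 0.0076
```

```bash
python3 st.py f; python3 - <<'E'
from h import *
q=lambda x,y:((x+.5)/4.5-.5+230,(y+.5)/4.5-.5+180)
print(ray("scene",q(415,440),.0145),ray("scene",q(417,325),.0745))
E
```

```text
7.5 [ 0.5435 -0.014   0.0311] yaw 1.5716826976996396 F [-0.1278  0.7904 -1.6127] T [ 0.0709  0.0496 -0.0097] 0.00754225368041282 [-0.0009  0.0001 -1.    ]
[ 0.51596448 -0.01784261  0.0145    ] [ 0.51486586 -0.01938966  0.0745    ]
```

Emit:
jog_arm --targets '[[[0,0.05,-0.03],0,1],[[0,0.1,-0.04],0,1],[[0,0.1,-0.04],0,1]]'

```text
time: 7.8
tool_pos: [0.5439, -0.0131, 0.031]
tool_rot: [0.001, -3.141, -0.0]
wrist_force: [0.1, 0.1, 0.2]
gripper_width: 0.0075
```

```bash
python3 st.py g
```

```text
7.9 [ 0.5439 -0.0131  0.031 ] yaw 1.5716996990327716 F [-0.0789  0.2838  0.2759] T [ 0.0268 -0.0804 -0.0127] 0.007676978173750481 [-0.0001  0.     -1.    ]
```

Emit:
jog_arm --targets '[[[0,0.05,0],0,1],[[0,0.1,0],0,1],[[0,0.1,0],0,1]]'

```text
time: 8.2
tool_pos: [0.5439, -0.0123, 0.0309]
tool_rot: [0.002, -3.141, 0.001]
wrist_force: [0.4, -1.7, 0.1]
gripper_width: 0.0079
```

Emit:
jog_arm --targets '[[[0,0.05,0],0,1],[[0,0.05,0],0,1]]'

```text
time: 8.4
tool_pos: [0.5438, -0.0122, 0.0309]
tool_rot: [0.002, -3.141, 0.001]
wrist_force: [0.2, -3.9, 0.0]
gripper_width: 0.0074
```

Emit:
jog_arm --targets '[[[0.1,-0.05,0],0,1],[[0.2,-0.05,0],0,1],[[0.3,-0.05,0],0,1],[[0.3,-0.05,0],0,1]]'

```text
time: 8.8
tool_pos: [0.5467, -0.0124, 0.031]
tool_rot: [0.001, -3.141, 0.001]
wrist_force: [-2.4, -0.8, 2.0]
gripper_width: 0.0077
```

Emit:
jog_arm --targets '[[[0.1,0,0],0,1],[[0.2,0,0],0,1],[[0.2,0,0],0,1]]'

```text
time: 9.1
tool_pos: [0.5473, -0.0122, 0.031]
tool_rot: [0.001, -3.138, 0.0]
wrist_force: [-5.5, 0.3, 5.3]
gripper_width: 0.0076
```

```bash
python3 st.py h
```

```text
9.2 [ 0.5474 -0.0123  0.031 ] yaw 1.5715508020195221 F [-6.2056 -0.7528  6.3818] T [-0.0293  0.6979 -0.1501] 0.008003367133669594 [-0.0037 -0.0003 -1.    ]
```

Emit:
jog_arm --targets '[[[0.15,0,0.02],0,1],[[0.25,0,0.02],0,1],[[0.35,0,0.02],0,1],[[0.35,0,0.02],0,1]]'

```text
time: 9.6
tool_pos: [0.5492, -0.0122, 0.0311]
tool_rot: [0.001, -3.134, 0.0]
wrist_force: [-7.0, -0.5, 6.8]
gripper_width: 0.0076
```

```bash
python3 st.py i
```

```text
9.7 [ 0.5491 -0.0122  0.0311] yaw 1.5712684544585998 F [-7.9119 -1.0935  6.5534] T [-0.1653  0.8362 -0.1814] 0.007330590609994293 [-0.0073 -0.0001 -1.    ]
```

View pics/scenei.png

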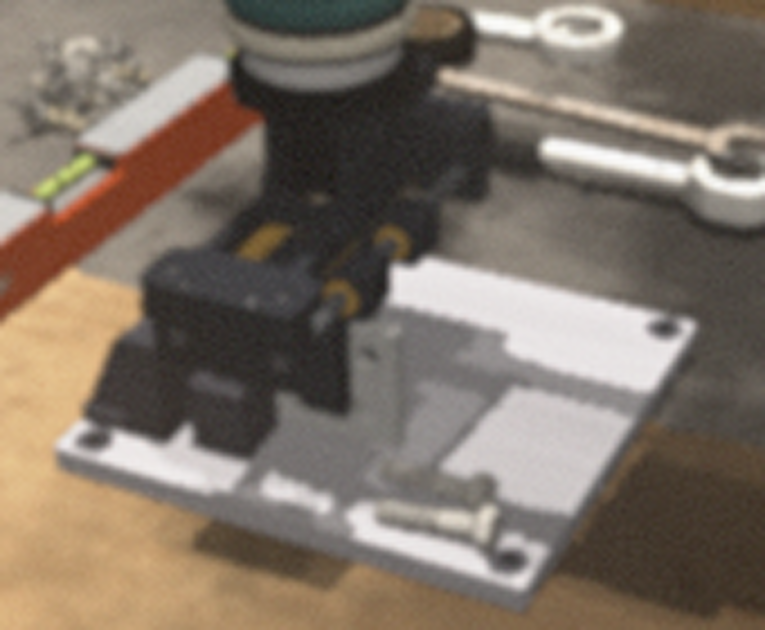

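Emit:
jog_arm --targets '[[[0.2,0,0.03],0,1],[[0.3,0,0.03],0,1],[[0.4,0,0.03],0,1],[[0.45,0,0.03],0,1],[[0.45,0,0.03],0,1]]'

```text
time: 10.2
tool_pos: [0.5514, -0.0122, 0.0313]
tool_rot: [0.0, -3.129, 0.0]
wrist_force: [-8.7, -0.5, 8.8]
gripper_width: 0.0074
```

```bash
python3 st.py j
```

```text
10.3 [ 0.5514 -0.0122  0.0314] yaw 1.5710534248427759 F [-8.5223 -0.8153  7.7664] T [-0.2269  0.9736 -0.2031] 0.007662525622324723 [-0.012  -0.     -0.9999]
```

Emit:
jog_arm --targets '[[[0.1,0,-0.05],0,1],[[0.2,0,-0.1],0,1],[[0.3,0,-0.15],0,1],[[0.3,0,-0.2],0,1],[[0.3,0,-0.2],0,1]]'

```text
time: 10.8
tool_pos: [0.5528, -0.0122, 0.0308]
tool_rot: [-0.0, -3.126, 0.0]
wrist_force: [-13.2, -1.2, 16.8]
gripper_width: 0.0075
```

```bash
python3 st.py k
```

```text
10.9 [ 0.5528 -0.0122  0.0308] yaw 1.5707286754011938 F [-11.8285  -2.0361  16.7854] T [-0.1883  1.316  -0.2979] 0.007394059938677706 [-0.0156 -0.     -0.9999]
```

Emit:
jog_arm --targets '[[[0.15,0,-0.03],0,1],[[0.25,0,-0.05],0,1],[[0.3,0,-0.05],0,1],[[0.3,0,-0.05],0,1]]'

```text
time: 11.3
tool_pos: [0.5537, -0.0122, 0.031]
tool_rot: [-0.001, -3.121, -0.0]
wrist_force: [-11.0, -0.5, 12.9]
gripper_width: 0.0075
```

```bash
python3 st.py l
```

```text
11.4 [ 0.5537 -0.0122  0.031 ] yaw 1.5704296427827946 F [-10.769   -1.4551  12.6691] T [-0.2455  1.1473 -0.2489] 0.007674237395006574 [-0.0201  0.0001 -0.9998]
```

View pics/scenel.png

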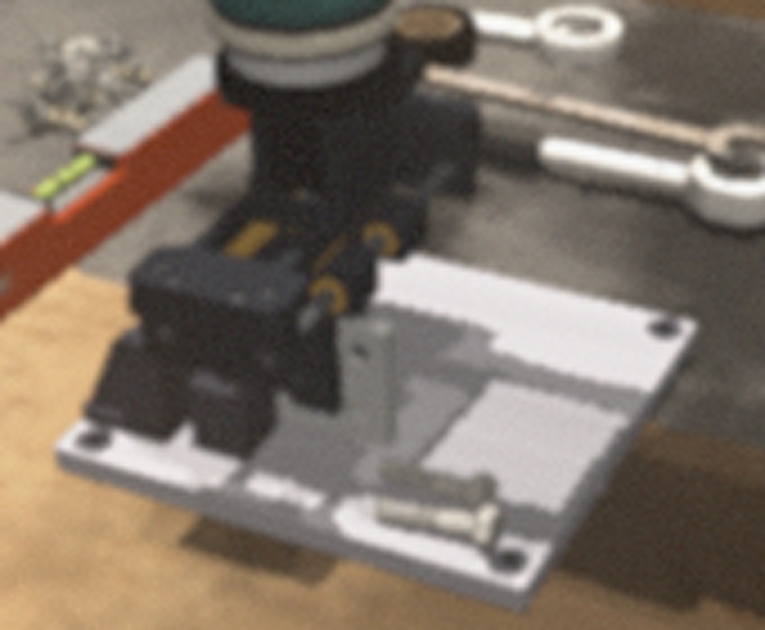

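View pics/topl.png

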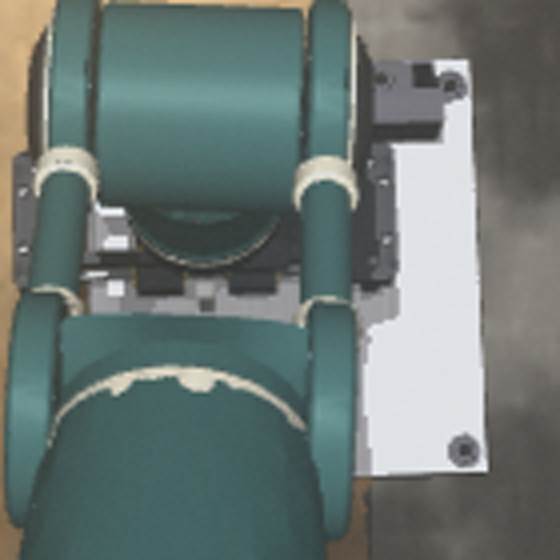

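```bash
python3 - <<'E'
import cv2,numpy as np
a=[cv2.resize(cv2.imread(f"pics/scene{k}.png")[290:470,300:440],None,fx=2.8,fy=2.8) for k in "el"]
cv2.imwrite("pics/cmp.png",np.hstack(a))
E
```

```text
(no output)
```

View pics/cmp.png

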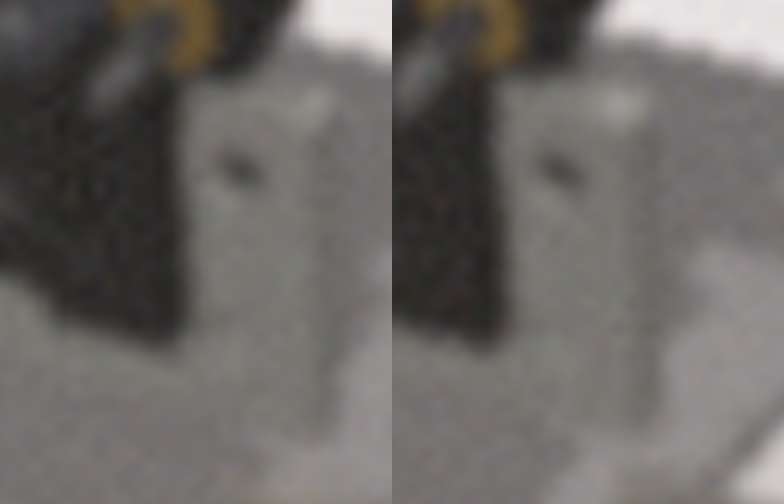

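```bash
python3 - <<'E'
from h import *
q=lambda x,y:((300+x/2.8+.5)/4.5-.5+230,(290+y/2.8+.5)/4.5-.5+180)
for t,b in(((330,85),(328,437)),((260,85),(258,427))):
    print(ray("scene",q(*b),.014),ray("scene",q(*t),.074))
for x in(.5255,.524): print(((np.array(proj("scene",(x,-.008,.074)))-[230,180])*4.5))
E
```

```text
[ 0.51348934 -0.01486463  0.014     ] [ 0.51641579 -0.02342215  0.074     ]
[ 0.52457567 -0.0126004   0.014     ] [ 0.52607818 -0.01899031  0.074     ]
[380.74188982 332.03328522]
[383.93082044 332.8634261 ]
```

Emit:
jog_arm --targets '[[[0.15,0,0],0,1],[[0.25,0,0],0,1],[[0.3,0,0],0,1],[[0.35,0,0],0,1],[[0.35,0,0],0,1],[[0.35,0,0],0,1]]'

```text
time: 12.0
tool_pos: [0.554, -0.0121, 0.0313]
tool_rot: [-0.001, -3.115, -0.0]
wrist_force: [-13.0, -1.0, 13.1]
gripper_width: 0.0074
```

```bash
python3 st.py m
```

```text
12.1 [ 0.554  -0.0121  0.0313] yaw 1.5701594946781992 F [-13.0681  -0.9257  12.6123] T [-0.27    1.3494 -0.2698] 0.007598398087146647 [-0.0269  0.0002 -0.9996]
```

```bash
python3 - <<'E'
import cv2,numpy as np
a=[cv2.resize(cv2.imread(f"pics/scene{k}.png")[290:470,300:440],None,fx=2.8,fy=2.8) for k in "lm"]
cv2.imwrite("pics/cmp2.png",np.hstack(a))
E
```

```text
(no output)
```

View pics/cmp2.png

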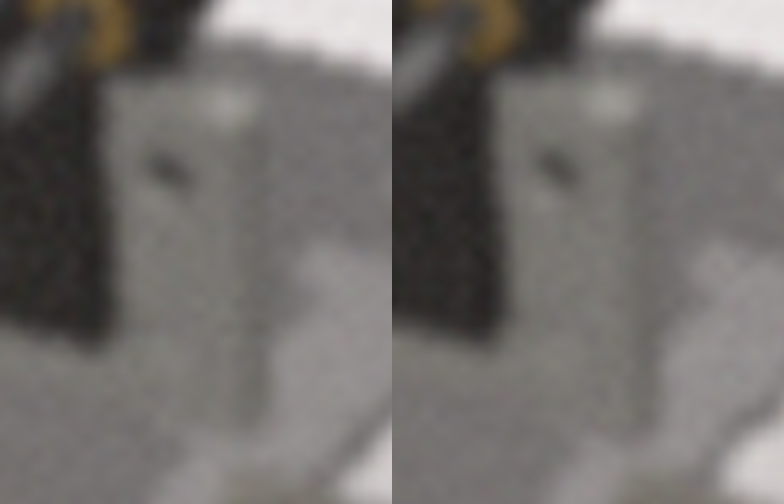

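```bash
python3 - <<'E'
from h import *
a=np.mean([eyes.grab_frame("scene").astype(float) for _ in range(16)],0)
np.save("avg.npy",a)
c=a[235:290,290:330].clip(0,255)
c=((c-60)*1.6).clip(0,255).astype(np.uint8)
cv2.imwrite("pics/avg.png",cv2.resize(c,None,fx=14,fy=10.9,interpolation=cv2.INTER_CUBIC))
# predicted px of edges for tilt th about bottom corner line
for th in(0,.015,.03):
    for h in(0,.06):
        # front-end inner corner relative to bend corner (nest .6155)
        x=.6155-.09*np.cos(th)+h*np.sin(th); z=.014+.09*np.sin(th)+h*np.cos(th)
        print(th,h,proj("scene",(x,-.016,z)),proj("scene",(x,-.008,z)))
E
```

```text
0 0 [317.0984633  276.88498532] [315.29392572 279.108395  ]
0 0.06 [316.48818317 251.65834382] [314.60930885 253.78517449]
0.015 0 [317.08064572 276.33668786] [315.27447593 278.55812886]
0.015 0.06 [316.04645791 250.96136029] [314.16350852 253.08412952]
0.03 0 [317.05362649 275.78503148] [315.24577343 278.00445747]
0.03 0.06 [315.59506537 250.26735961] [313.7080006  252.38604755]
```

View pics/avg.png

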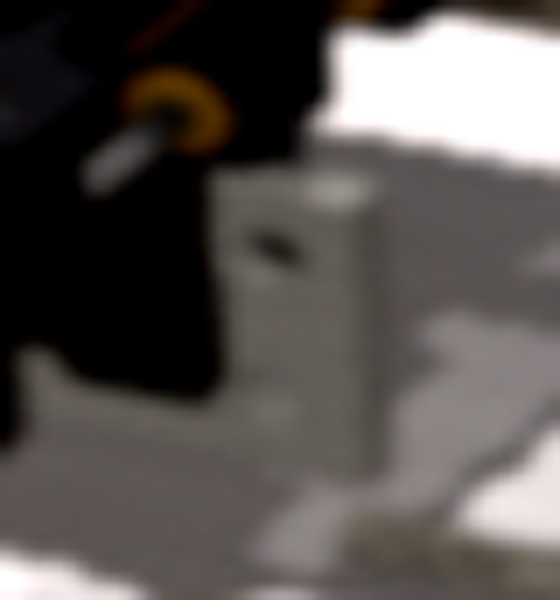

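```bash
cat > edge.py <<'E'
from h import *
import sys
np.set_printoptions(precision=4,suppress=True)
if len(sys.argv)>1: a=np.load("avg.npy")
else: a=np.mean([eyes.grab_frame("scene").astype(float) for _ in range(12)],0); np.save("avg.npy",a)
g=a.mean(2); P=[];Q=[]
for v in range(254,276):
    r=g[v,311:322]; d=np.abs(np.diff(r)); 
    if v<262: print(v,r.astype(int))
    elif v%4==0: print(v,r.astype(int))
E
python3 edge.py x
```

```text
254 [118 121 125 125 116 107 109 113 113 114 114]
255 [115 115 116 115 108 104 107 112 113 112 113]
256 [112 115 116 114 107 103 106 111 111 113 113]
257 [104 114 116 114 107 104 106 110 111 112 112]
258 [ 99 112 117 115 107 103 106 111 112 112 112]
259 [103 113 117 115 109 105 106 111 112 112 112]
260 [113 115 116 114 109 104 107 111 113 112 113]
261 [117 118 118 116 110 105 106 110 112 113 112]
264 [118 119 118 116 111 105 106 110 114 123 132]
268 [118 117 118 116 112 106 106 109 112 117 127]
272 [121 117 118 117 113 107 111 130 141 144 145]
```

Emit:
jog_arm --targets '[[[0.2,0,-0.1],0,1],[[0.25,0,-0.2],0,1],[[0.25,0,-0.3],0,1],[[0.25,0,-0.4],0,1],[[0.25,0,-0.4],0,1],[[0.25,0,-0.4],0,1]]' --force 55

```text
time: 13.5
tool_pos: [0.5543, -0.0121, 0.0306]
tool_rot: [-0.002, -3.109, -0.0]
wrist_force: [-18.5, -1.0, 31.2]
gripper_width: 0.0077
```

```bash
python3 st.py n; python3 edge.py; python3 - <<'E'
from h import *
for k in "efhijklmn":
    im=cv2.imread(f"pics/scene{k}.png").astype(float).mean(2)
    im=cv2.resize(im,None,fx=1/4.5,fy=1/4.5,interpolation=cv2.INTER_AREA)
    # end-face left edge per row block: find max negative gradient
    out=[]
    for r0 in(76,82,88):
        r=im[r0:r0+6].mean(0); R=np.interp(np.arange(78,96,.1),np.arange(len(r)),r); d=np.gradient(cv2.GaussianBlur(R[None],(0,0),4)[0])
        out.append(230+78+.1*np.argmin(d[60:])+6)
    print(k,out)
E
```

```text
13.6 [ 0.5543 -0.0122  0.0306] yaw 1.5698069412547895 F [-18.4442  -0.6035  31.2608] T [-0.1269  2.5133 -0.2763] 0.007280468094591881 [-0.0322  0.0002 -0.9995]
254 [121 125 130 131 125 114 109 111 113 114 114]
255 [114 116 118 116 111 105 107 110 113 113 113]
256 [113 116 115 113 107 103 105 110 113 113 113]
257 [106 115 115 114 108 103 106 109 111 111 112]
258 [100 112 117 114 108 103 106 110 112 112 112]
259 [102 111 116 115 108 105 107 111 113 112 113]
260 [111 112 116 116 109 105 107 111 113 112 113]
261 [112 114 117 115 109 104 107 110 113 112 112]
264 [118 118 118 116 112 106 106 108 115 123 133]
268 [117 117 118 116 111 105 106 109 112 117 127]
272 [119 118 118 117 112 108 113 131 142 144 145]
e [np.float64(314.3), np.float64(321.1), np.float64(321.2)]
f [np.float64(320.4), np.float64(320.5), np.float64(320.5)]
h [np.float64(318.2), np.float64(318.1), np.float64(318.4)]
i [np.float64(317.4), np.float64(317.4), np.float64(317.5)]
j [np.float64(316.1), np.float64(316.4), np.float64(316.4)]
k [np.float64(315.4), np.float64(315.4), np.float64(315.6)]
l [np.float64(314.7), np.float64(315.1), np.float64(315.1)]
m [np.float64(314.6), np.float64(314.8), np.float64(315.3)]
n [np.float64(314.7), np.float64(314.7), np.float64(315.2)]
```

```bash
python3 - <<'E'
from h import *
np.set_printoptions(precision=2,suppress=True)
tx={"f":(.5435,-.0140,.0311),"g":(.5439,-.0131,.031),"h":(.5474,-.0123,.031),"i":(.5491,-.0122,.0311),"j":(.5514,-.0122,.0314),"k":(.5528,-.0122,.0308),"l":(.5537,-.0122,.031),"m":(.554,-.0121,.0313),"n":(.5543,-.0122,.0306)}
for k,p in tx.items():
    im=cv2.imread(f"pics/scene{k}.png").astype(np.float32).mean(2)
    # hole: s=? near front end; predicted px of tool-relative hole position
    pr=np.array(proj("scene",(p[0]-.018,-.008,.064)))  # first guess
    z=(pr-[230,180])*4.5
    x0,y0=int(z[0])-25,int(z[1])-22
    sub=cv2.GaussianBlur(im[y0:y0+60,x0:x0+50],(0,0),2)
    w=np.clip(108-sub,0,None); lab=cv2.connectedComponentsWithStats((sub<107).astype(np.uint8))
    cs=[(lab[3][i]+[x0,y0],lab[2][i,4]) for i in range(1,lab[0])]
    print(k,z,[(c/4.5+[230,180],a) for c,a in cs if a>15])
E
```

```text
f [381.27 351.63] [(array([311.66, 259.33]), np.int32(1052))]
g [380.43 351.41] [(array([311.37, 259.45]), np.int32(1059))]
h [373.05 349.46] [(array([308.43, 259.34]), np.int32(652)), (array([313.01, 258.49]), np.int32(301))]
i [369.48 348.52] [(array([308.92, 258.82]), np.int32(967))]
j [364.65 347.24] [(array([307.79, 258.62]), np.int32(943))]
k [361.72 346.47] [(array([305.74, 258.85]), np.int32(636)), (array([310.45, 257.9 ]), np.int32(270))]
l [359.83 345.97] [(array([305.25, 258.81]), np.int32(602)), (array([309.95, 257.81]), np.int32(290))]
m [359.21 345.8 ] [(array([305.15, 258.95]), np.int32(548)), (array([309.74, 257.64]), np.int32(276))]
n [358.58 345.64] [(array([304.97, 258.89]), np.int32(570)), (array([309.71, 257.89]), np.int32(269))]
```

Emit:
jog_arm --targets '[[[0.38,0,0],0,1],[[0.38,0,0.03],0,1],[[0.38,0,0.05],0,1],[[0.38,0,0.05],0,1],[[0.38,0,0.05],0,1],[[0.38,0,0.05],0,1]]'

```text
time: 14.8
tool_pos: [0.5541, -0.0121, 0.031]
tool_rot: [-0.002, -3.101, -0.001]
wrist_force: [-13.6, -0.5, 11.9]
gripper_width: 0.0078
```

```bash
python3 st.py o
```

```text
14.9 [ 0.5541 -0.0121  0.0309] yaw 1.5694703095159943 F [-13.796   -0.5459  12.6729] T [-0.2855  1.5294 -0.2663] 0.007538400547175317 [-0.0406  0.0004 -0.9992]
```

Emit:
jog_arm --targets '[[[0.38,0,0.05],0,1],[[0.42,0,0.1],0,1],[[0.45,0,0.1],0,1],[[0.45,0,0.1],0,1],[[0.45,0,0.1],0,1],[[0.45,0,0.1],0,1],[[0.45,0,0.1],0,1],[[0.45,0,0.1],0,1]]'

```text
time: 15.7
tool_pos: [0.554, -0.0121, 0.0312]
tool_rot: [-0.002, -3.092, -0.001]
wrist_force: [-12.8, -1.3, 9.1]
gripper_width: 0.0078
```

```bash
python3 st.py p; python3 - <<'E'
from h import *
np.set_printoptions(precision=2,suppress=True)
tx={"h":.5474,"m":.554,"n":.5543,"o":.5541,"p":.5541}
for k,p in tx.items():
    im=cv2.imread(f"pics/scene{k}.png").astype(np.float32).mean(2)
    z=(np.array(proj("scene",(p-.018,-.008,.064)))-[230,180])*4.5
    x0,y0=int(z[0])-25,int(z[1])-22
    sub=cv2.GaussianBlur(im[y0:y0+60,x0:x0+50],(0,0),2)
    lab=cv2.connectedComponentsWithStats((sub<107).astype(np.uint8))
    print(k,[(lab[3][i]+[x0,y0])/4.5+[230,180] for i in range(1,lab[0]) if 15<lab[2][i,4]<450])
E
python3 edge.py
```

```text
15.8 [ 0.5539 -0.0121  0.0312] yaw 1.569238368086294 F [-13.5071  -0.5807   9.3959] T [-0.2742  1.3712 -0.2375] 0.007335039905888067 [-0.05    0.0005 -0.9987]
h [array([313.01, 258.49])]
m [array([309.74, 257.64])]
n [array([309.71, 257.89])]
o [array([309.56, 257.63])]
p [array([309.7, 257.6])]
254 [118 121 126 124 116 107 109 112 115 114 114]
255 [115 115 116 114 108 103 108 111 113 113 112]
256 [112 116 116 114 107 103 107 112 113 113 112]
257 [104 115 116 114 108 103 107 110 112 112 112]
258 [ 99 113 116 116 108 105 108 111 112 112 112]
259 [104 114 117 115 110 105 107 111 113 112 112]
260 [114 115 116 115 110 105 107 111 113 113 113]
261 [117 117 119 116 110 105 107 111 112 113 112]
264 [119 118 119 117 111 105 106 112 121 131 137]
268 [118 117 118 116 111 106 106 111 116 124 136]
272 [121 118 118 117 113 108 116 134 144 144 145]
```

View pics/scenep.png

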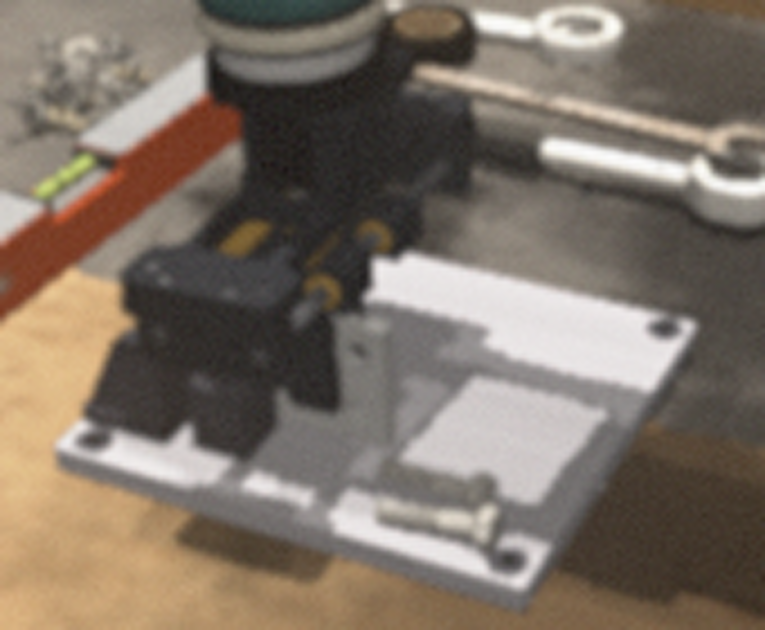

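View pics/topp.png

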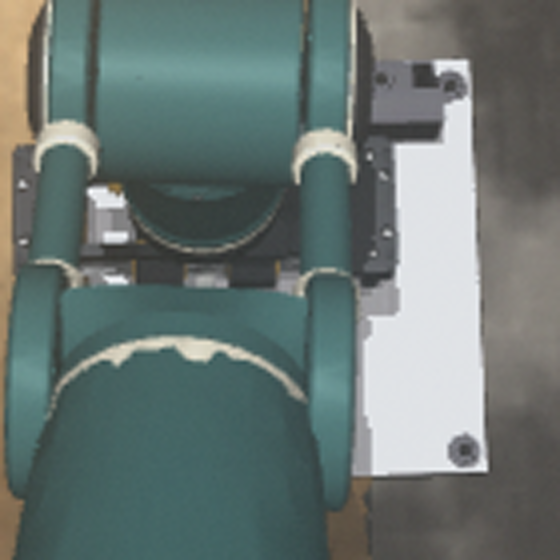

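Emit:
jog_arm --targets '[[[0.45,0,0.05],0.002,1],[[0.5,0,0],0.005,1],[[0.55,0,0],0.005,1],[[0.55,0,0],0.005,1],[[0.55,0,0],0.005,1],[[0.55,0,0],0.005,1],[[0.55,0,0],0.005,1],[[0.55,0,0],0.005,1]]'

```text
time: 17.2
tool_pos: [0.5542, -0.0121, 0.0306]
tool_rot: [0.004, -3.081, -0.001]
wrist_force: [-16.6, -2.2, 13.2]
gripper_width: 0.0078
```

```bash
python3 st.py q; python3 - <<'E'
from h import *
np.set_printoptions(precision=2,suppress=True)
a=np.mean([eyes.grab_frame("scene").astype(np.float32) for _ in range(6)],0)
im=cv2.resize(a[180:320,230:400],None,fx=4.5,fy=4.5,interpolation=cv2.INTER_CUBIC).mean(2)
z=(np.array(proj("scene",(.554-.018,-.008,.064)))-[230,180])*4.5
x0,y0=int(z[0])-25,int(z[1])-22
sub=cv2.GaussianBlur(im[y0:y0+60,x0:x0+50],(0,0),2)
lab=cv2.connectedComponentsWithStats((sub<107).astype(np.uint8))
print([(lab[3][i]+[x0,y0])/4.5+[230,180] for i in range(1,lab[0]) if 15<lab[2][i,4]<450])
F=[]
for _ in range(6):
    eyes.grab_frame("top"); F.append(np.r_[ctrl.observe()["wrist_force"],ctrl.observe()["torque"]])
print(np.array(F))
E
```

```text
17.3 [ 0.5542 -0.0122  0.0307] yaw 1.5736684843911517 F [-16.3757  -1.8686  12.2024] T [-0.3293  1.8225 -0.3227] 0.007429554515074018 [-0.0609  0.0004 -0.9981]
[array([304.99, 259.45]), array([309.51, 257.48])]
[[-16.42  -2.35  11.46  -0.35   1.87  -0.36]
 [-15.35  -1.67  12.38  -0.34   1.92  -0.32]
 [-15.09  -2.03  11.44  -0.29   1.84  -0.34]
 [-15.59  -2.31  12.48  -0.26   1.85  -0.37]
 [-15.24  -1.09  13.18  -0.32   1.9   -0.34]
 [-16.29  -1.25  12.22  -0.3    1.88  -0.27]]
```

```bash
python3 -c "
from workcell import ctrl
print(ctrl.observe()['wrist_force'],ctrl.observe()['gripper_width']); print(ctrl.sign_off())"
```

```text
[-16.29142331  -1.25423317  12.21515741] 0.007905112635598855
the job is handed in; nothing more can be done
None
```

I gripped the bracket by its long leg, turned it about 1.68 rad and brought the long leg up to the stop button. I then pressed the short leg onto the fence and ejector pin, and handed the job in still gripping and pushing. It took about 18 s of the 54 s allowed.

**What the last checks showed:**
- **Push:** the wrist force along x was steady at 15–16.5 N for about a second. About 12 N also goes down onto the bed, so bed friction may leave the fence with roughly 13–16 N. The fence force was not measured directly.
- **Position:** the forward motion stiffened at the expected home position, after about 8 mm of pin travel. The stop button was felt at the expected y, and the final y was within about 0.2 mm of that.
- **Upright:** tracking a hole in the long leg showed no rise at its front end. One earlier edge reading from the camera suggested up to about 0.03 rad of tilt, which disagrees with that but is still inside the limit.
- **Bolts and tools:** I saw no movement of the bolts or the ratchet in the last pictures. The screwdriver was not in those crops, and the arm only passed high over that side on its way in.

**What is less certain:**
- **Tool tilt:** the tool leaned about 0.06 rad over the repeated pushes. The bracket appears to have pivoted in the pads rather than leaning with it.
- **Flat on the fence:** the arm hid the pin and the short leg, so the contact there is judged from force and travel, not seen.

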